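# Unbolt and open the second leaf of the watchmaker's parts cabinet

### The job

One leaf of the small double-door parts cabinet on the watchmaker's bench already stands open; the other is still held shut by its bolt. Lift that bolt by its knob all the way up while the leaf is still shut, then swing the leaf open to about a right angle. Leave it standing open with the bolt still up.

Things in the scene. Friction and masses are not known exactly. Their poses are not given: they have to be found in the camera images.
- bolt_knob (a point): Centre of the bolt's upright black knob, 20 mm across, 45 mm tall, 174.5 mm above the bench when the bolt is down. It stands free on a flat steel arm (just below it, 14 mm wide), axis 45 mm before the leaf's face; 30 mm free all round. The bolt is a 10 mm steel rod down the shut leaf's face by its free edge, foot in a keeper. The other, open leaf has a bar handle and no bolt. Axes as leaf_hinge.
- leaf_hinge (a point): Point at bench height on the bolted leaf's upright hinge axis, at the leaf's outer edge in its front face's plane. Axes turn with the leaf: z up, -x out of its front, -y along it to the free edge. The knob's axis is at x -45, y -148 mm. Leaf 169 wide, 16 thick, top at 189 mm height. Cabinet fixed, grey, 340 wide, 160 deep, 200 mm high.
- bolt (a joint): Height of the bolt in m: 0 = fully down, 0.030 = up against its stop. It locks the leaf until raised about 0.016. It needs about 5 N to lift and stays where it is left by friction.
- leaf (a joint): Opening angle of the bolted leaf in rad: 0 = shut, 1.9 = its stop; it opens out of the cabinet's front, clockwise seen from above. It swings lightly (about 1 N at the knob) and stays where it is left; the knob may be used to pull it.

How it is judged:
By the outcome, as a careful person would: the job done as asked, in the order asked, and still so for the second after the job is handed in, with the robot touching nothing.
It also fails if it takes over 45 s, if anything falls off the work surface, if the arm or the gripper's body presses on something with over 40 N, if the wrist force passes 120 N, or if a joint passes its speed limit or range.

### The arm

A 6-joint arm with a two-finger parallel gripper is mounted at the origin on the work surface. World frame = base frame: x ahead of the robot, y to its left, z up, the work surface at z = 0. Lengths are in m, angles in rad, forces in N, time in s.
With the tool pointing down it reaches from about 0.35 to 0.925 m from the base axis. Payload 6.4 kg.
Tool frame: the origin (TCP) lies at the very end of the fingers, on their centre line; the grasp point (between the pads) lies 19 mm behind it; x points along the fingers, y is the direction in which the jaws open and shut, and the axes are right-handed (so a half turn about x gives the same grasp; the last joint's range is limited). The gripper opens to 85 mm and grips with 20 to 120 N. Pads are 22 mm wide; open, the fingers measure 114 mm over their backs; the gripper's body (76 mm by 85 mm) begins 54 mm behind the grasp point. The pads swing forward as they close: fully open they stand 13 mm farther back than shut.
Start: joints at [0.945, 0.245, 1.558, -0, 1.339, -0.174], TCP at [0.284, 0.585, 0.231] pointing down, gripper open.
Joint ranges: [-3.13, 3.13], [-1.02, 2.26], [0.13, 2.54], [-0.95, 4.09], [0.21, 2.88], [-2.74, 2.74]. Speed limits (rad/s): [2.57, 2.57, 3.14, 3.14, 3.14, 3.14].

### API

Orientations are given as a unit quaternion [x, y, z, w].
In Python, from rig import robot gives the robot as it stands.
- The arm moves only by the shell command python3 -m creep 'ROWS' [OPENING]. ROWS is JSON, a list of rows, each an object with "slide": the shift along the tool's x, y, z in m, a list of three; "rot": the turn, a rotation vector about the tool's x, y, z in rad, a list of three. In form: [{"slide": [x, y, z], "rot": [ax, ay, az]}, ...]. A call has 1 to 12 rows; each row is the pose to reach, as a shift and turn from the pose commanded when the call began, along the tool's axes at that moment; what a row does not reach only later rows make up. A row lasts 1/10 s, in which the tool goes at most 50 mm and 8.59 degrees, less where a joint would pass 70% of its speed; a pose out of reach is approached as far as the arm can. A call with a gripper value outside its range is refused whole. OPENING is the gripper's target within -1 to 1 (fully open at 1, half-way at 0, shut at -1), set as the call begins (- or left out, the last holds). The fingers move at their own pace and stop on an object; the grip force is fixed at half the most. Time passes only in rows, so rows that repeat a pose let the fingers close. It gives the time, the measured TCP pose, the force and the opening at its end, in the units of the state.
- robot.sense(): the state, without advancing time (a new reading comes with each control period).
- robot.camera(name): name is "side" or "top"; returns a dict with "image" (400x640x3 uint8, red, green, blue), "depth" (400x640 float32, m along the optical axis (not along the pixel's ray), 0 where there is no reading), "K" (3x3 intrinsics, pixels), "xyz" and "attitude" of the camera in the world. Camera axes: x right, y down, z forward; pixel columns grow to the right and rows downward; lengths in m; the calibration is good to about 2 mm. A picture is of the moment at which its call begins.
- robot.close_job(): hands the job in, once; it reports no verdict.
The state is a dict: "t": time; "qpos": joint angles; "joint_velocities": joint speeds; "joint_efforts": joint torques, N m; "tcp_pos": TCP position; "tool_rot": TCP orientation; "contact_force": force on the tool from outside, world axes, zero at the start; "ft_torque": the same for the moment, N m; "grip_width": finger opening in m.
Only numpy, scipy, OpenCV 4.12 (cv2) and the standard library are available. Lean on these libraries where they do the work, as an engineer would, in place of code of your own. Each camera call takes 0.05 s, during which the arm holds its last target. There are 200 camera calls.

## Working session

There is one attempt and no reset: what is moved stays moved. The work goes in short steps, Python scripts to look and compute and a shell command to move; the robot and the scene stay as the last step left them, time stands still between calls to the robot, and variables do not carry over. Pictures are saved under pics/ and viewed, about 8 in all and at most 12, crops included, and the job is handed in when it is done.

```bash
mkdir -p pics; ls
cat > h.py <<'E'
import numpy as np, cv2
from scipy.spatial.transform import Rotation as R
from rig import robot
def cam(n):
    c=robot.camera(n); a=np.array(c["attitude"],float)
    c["R"]=a if a.shape==(3,3) else R.from_quat(a).as_matrix()
    return c
def pts(c):
    d=c["depth"]; K=np.array(c["K"]); v,u=np.mgrid[:d.shape[0],:d.shape[1]]
    P=np.stack([(u-K[0,2])/K[0,0]*d,(v-K[1,2])/K[1,1]*d,d],-1)
    P=P@c["R"].T+np.array(c["xyz"]); P[d==0]=np.nan
    return P
E
python3 - <<'E'
from h import *
for n in("side","top"):
    c=cam(n); cv2.imwrite(f"pics/{n}0.png",c["image"][...,::-1]); np.savez(f"{n}0.npz",P=pts(c),im=c["image"])
    print(n,c["xyz"],c["attitude"],c["K"])
s=robot.sense();print(s)
E
```

```text
pics
side [ 0.57917544 -0.40232792  0.5543155 ] [ 0.90696016 -0.02212596  0.01336204 -0.4204226 ] [[489.60364002   0.         310.76011225]
 [  0.         489.60364002 196.46464664]
 [  0.           0.           1.        ]]
top [0.49498134 0.07448871 0.75722796] [-0.69887226  0.70841721 -0.06708429  0.07226559] [[363.57379434   0.         320.0406594 ]
 [  0.         363.57379434 198.79645245]
 [  0.           0.           1.        ]]
{'t': 0.1, 'qpos': array([ 9.44861986e-01,  2.45731587e-01,  1.55888303e+00, -1.01259953e-05,
        1.33872728e+00, -1.74093255e-01]), 'joint_velocities': array([-0.00194397,  0.0004019 , -0.00249402, -0.00098817, -0.00145404,
       -0.00042695]), 'joint_efforts': array([ 9.62295348e-05, -4.30674505e+01, -3.27127326e+01, -9.13103986e-05,
        2.83054032e-03,  6.80803254e-06]), 'tcp_pos': array([0.28349852, 0.58435861, 0.2303035 ]), 'tool_rot': array([ 0.15782262,  0.68937556, -0.15896459,  0.68890029]), 'contact_force': array([-0.47759411, -0.36541262, -0.28402896]), 'ft_torque': array([ 0.00286148, -0.01886729, -0.00110824]), 'grip_width': 0.08527875427180825}
```

View pics/side0.png

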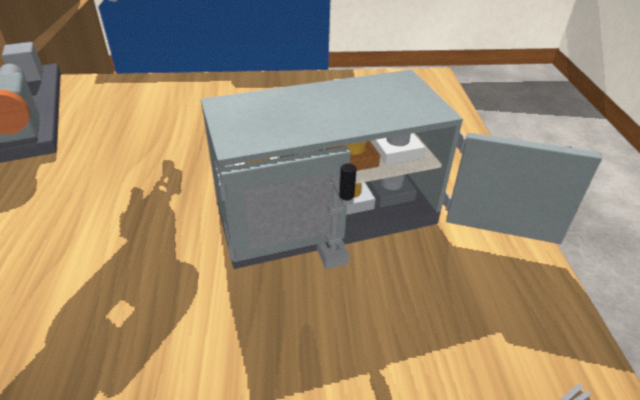

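View pics/top0.png

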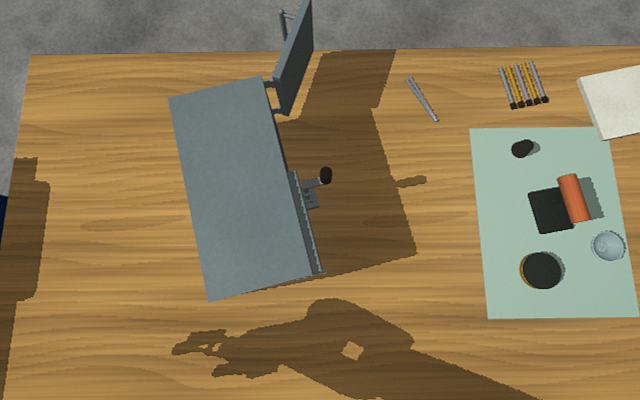

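The side view shows the black knob at about (347,182), with the shut leaf to its left and the open leaf at (520,190). In the top view the knob is at (326,175), and the shut leaf's top edge runs from about (292,170) to (320,273). Next I'll measure these.

Run:
```python
from h import *
for n,(u0,u1,v0,v1) in {"side":(330,365,155,210),"top":(312,340,160,190)}.items():
    z=np.load(f"{n}0.npz");P=z["P"];im=z["im"]
    m=np.zeros(im.shape[:2],bool);m[v0:v1,u0:u1]=(im[v0:v1,u0:u1].max(-1)<50)
    Q=P[m];v,u=np.nonzero(m);print(n,m.sum(),u.mean(),v.mean(),"med",np.nanmedian(Q,0),"min",np.nanpercentile(Q,3,axis=0),"max",np.nanpercentile(Q,97,axis=0))
    top=Q[Q[:,2]>np.nanpercentile(Q[:,2],97)-.006];print(" toppts",len(top),top.mean(0),top.min(0),top.max(0))
z=np.load("top0.npz");P=z["P"]
# cabinet top & leaf top points
g=np.zeros(P.shape[:2],np.uint8);cv2.fillPoly(g,[np.array([[165,95],[265,75],[330,275],[205,305]])],1)
for lo,hi in((.195,.206),(.183,.194)):
    m=(g>0)&(P[...,2]>lo)&(P[...,2]<hi);q=P[m][:,:2].astype(np.float32)
    r=cv2.minAreaRect(q);print(lo,m.sum(),r,cv2.boxPoints(r))
# side: leaf front plane
S=np.load("side0.npz")["P"];q=S[185:235,245:320].reshape(-1,3);q=q[~np.isnan(q[:,0])]
c=q.mean(0);n=np.linalg.svd(q-c,full_matrices=False)[2][2];print("leaf plane",c,n,np.abs((q-c)@n).mean())
```

```text
side 465 347.15698924731186 181.90322580645162 med [0.64923026 0.05863896 0.1853615 ] min [0.64148154 0.05603971 0.1604452 ] max [0.65719789 0.06917241 0.20160897]
 toppts 135 [0.64983446 0.06220914 0.19994572] [0.64134075 0.05553923 0.19566084] [0.6582565  0.07407737 0.20213751]
top 167 325.50898203592817 175.0119760479042 med [0.64505742 0.06867937 0.1997941 ] min [0.64037501 0.06109792 0.16238784] max [0.65662202 0.07739836 0.20239357]
 toppts 107 [0.64892519 0.06839427 0.20064106] [0.64042206 0.05990927 0.1965226 ] [0.65788459 0.07744995 0.20382964]
0.195 21144 ((0.6376965045928955, 0.21030369400978088), (0.3416697084903717, 0.16041120886802673), 14.210394859313965) [[0.4523999  0.24611796]
 [0.4917782  0.09061523]
 [0.8229931  0.17448942]
 [0.7836148  0.32999218]]
0.183 1089 ((0.6215891242027283, 0.12977120280265808), (0.14728263020515442, 0.36171531677246094), 80.28308868408203) [[0.4308969  0.08771157]
 [0.78742296 0.02666116]
 [0.81228137 0.17183083]
 [0.4557553  0.23288125]]
leaf plane [0.56873362 0.09170102 0.11317666] [ 2.45395000e-01 -9.69422822e-01 -8.28548945e-04] 0.0006575305406367185
```

```bash
cat > g.py <<'E'
from h import *
K=np.array([.649,.0675]); n=np.array([.2454,-.9694]); lx=-n; ly=np.array([lx[1]*-1,lx[0]])
ly=np.array([-.9694,-.2454]); H=K+.045*lx+.148*ly
E
python3 - <<'E'
from g import *
s=robot.sense(); M=R.from_quat(s["tool_rot"]).as_matrix(); print(M.round(3),H)
ya=np.degrees(np.arctan2(M[1,1],M[0,1])); want=np.degrees(np.arctan2(.2454,.9694))
print("tool y az",ya,"want",want,"mod180; turn cw(+rotx)",(ya-want+90)%180-90)
d=np.r_[K,.25]-s["tcp_pos"]; print("slide to above knob z=.25",(M.T@d).round(4))
E
```

```text
[[-0.001  0.437  0.9  ]
 [-0.001  0.9   -0.437]
 [-1.    -0.002 -0.   ]] [0.4944858 0.0748038]
tool y az 64.11156118854149 want 14.205781782250376 mod180; turn cw(+rotx) 49.90577940629112
slide to above knob z=.25 [-0.0193 -0.3054  0.5545]
```

```bash
python3 -m creep '[{"slide":[-0.02,-0.01,0.02],"rot":[0.03,0,0]},{"slide":[-0.04,-0.03,0.055],"rot":[0.08,0,0]},{"slide":[-0.05,-0.054,0.095],"rot":[0.14,0,0]},{"slide":[-0.05,-0.077,0.137],"rot":[0.21,0,0]},{"slide":[-0.05,-0.1,0.18],"rot":[0.28,0,0]},{"slide":[-0.05,-0.123,0.222],"rot":[0.35,0,0]},{"slide":[-0.05,-0.146,0.265],"rot":[0.42,0,0]},{"slide":[-0.05,-0.17,0.308],"rot":[0.49,0,0]},{"slide":[-0.05,-0.193,0.35],"rot":[0.56,0,0]},{"slide":[-0.05,-0.215,0.39],"rot":[0.63,0,0]},{"slide":[-0.05,-0.235,0.425],"rot":[0.69,0,0]},{"slide":[-0.05,-0.25,0.455],"rot":[0.74,0,0]}]' 0.4
cat > rel.py <<'E'
from g import *
def rel(p,az):
    s=robot.sense(); M=R.from_quat(s["tool_rot"]).as_matrix(); ya=np.degrees(np.arctan2(M[1,1],M[0,1]))
    print("slide",(M.T@(np.array(p)-s["tcp_pos"])).round(4),"rotx",np.radians((ya-az+90)%180-90).round(4),"q",s["qpos"].round(3),"w",round(s["grip_width"],4),"tcp",s["tcp_pos"].round(4),"F",s["contact_force"].round(1))
E
python3 -c "
from rel import *
rel([*K,.24],14.2)"
```

```text
t: 1.3
tcp_pos: [0.5847, 0.159, 0.2808]
tool_rot: [0.398, 0.585, -0.398, 0.584]
contact_force: [0.1, 0.0, -0.0]
grip_width: 0.0599
slide [0.0407 0.0263 0.1087] rotx 0.1275 q [ 0.079  0.106  1.624 -0.     1.412 -0.297] w 0.0599 tcp [0.5847 0.159  0.2808] F [ 0.1  0.  -0. ]
```

```bash
python3 -m creep '[{"slide":[0,0.007,0.03],"rot":[0.04,0,0]},{"slide":[0.005,0.016,0.065],"rot":[0.08,0,0]},{"slide":[0.02,0.024,0.095],"rot":[0.115,0,0]},{"slide":[0.04,0.026,0.109],"rot":[0.128,0,0]},{"slide":[0.04,0.026,0.109],"rot":[0.128,0,0]},{"slide":[0.04,0.026,0.109],"rot":[0.128,0,0]}]'
python3 - <<'E'
from rel import *
rel([*K,.157],14.2)
for n in("side","top"):
    c=cam(n); cv2.imwrite(f"pics/{n}1.png",c["image"][...,::-1]); np.savez(f"{n}1.npz",P=pts(c),im=c["image"])
a=cv2.resize(cv2.imread("pics/side1.png")[60:300,230:480],None,fx=2,fy=2);cv2.imwrite("pics/s1c.png",a)
E
```

```text
t: 1.9
tcp_pos: [0.6479, 0.0699, 0.2407]
tool_rot: [0.433, 0.559, -0.434, 0.558]
contact_force: [0.8, -1.1, 0.5]
grip_width: 0.0598
slide [0.0837 0.0006 0.0026] rotx 0.0032 q [-0.066  0.242  1.544  0.     1.357 -0.318] w 0.0598 tcp [0.6479 0.0699 0.2407] F [ 0.8 -1.1  0.5]
```

View pics/s1c.png

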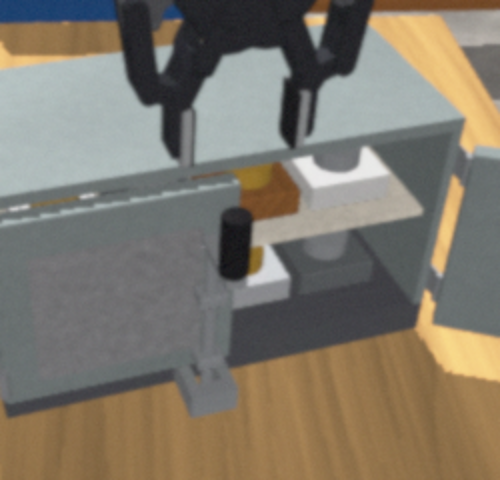

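The crop shows the fingers straddling the knob along the leaf: finger tips at crop (180,150) and (297,135), knob at (236,243). I'll descend with a force check.

```bash
python3 -m creep '[{"slide":[0.015,0.0005,0.0025],"rot":[0,0,0]},{"slide":[0.035,0.0005,0.0025],"rot":[0,0,0]},{"slide":[0.055,0.0005,0.0025],"rot":[0,0,0]},{"slide":[0.07,0.0005,0.0025],"rot":[0,0,0]},{"slide":[0.08,0.0005,0.0025],"rot":[0,0,0]},{"slide":[0.08,0.0005,0.0025],"rot":[0,0,0]}]' && python3 -m creep '[{"slide":[0,0,0],"rot":[0,0,0]},{"slide":[0,0,0],"rot":[0,0,0]},{"slide":[0,0,0],"rot":[0,0,0]},{"slide":[0,0,0],"rot":[0,0,0]},{"slide":[0,0,0],"rot":[0,0,0]},{"slide":[0,0,0],"rot":[0,0,0]},{"slide":[0,0,0],"rot":[0,0,0]},{"slide":[0,0,0],"rot":[0,0,0]}]' -1
python3 -c "
from rel import *
rel([*K,.19],14.2)"
```

```text
t: 2.6
tcp_pos: [0.6486, 0.0676, 0.1594]
tool_rot: [0.433, 0.56, -0.434, 0.558]
contact_force: [-0.3, -0.2, -0.1]
grip_width: 0.0596
t: 3.4
tcp_pos: [0.6505, 0.0672, 0.1621]
tool_rot: [0.434, 0.558, -0.433, 0.559]
contact_force: [4.5, 0.1, 4.1]
grip_width: 0.0186
slide [-0.0279 -0.0013 -0.0006] rotx 0.003 q [-0.07   0.318  1.6    0.     1.221 -0.321] w 0.0186 tcp [0.6505 0.0672 0.1621] F [4.5 0.1 4.1]
```

```bash
python3 -m creep '[{"slide":[-0.004,0,0],"rot":[0,0,0]},{"slide":[-0.008,0,0],"rot":[0,0,0]},{"slide":[-0.012,0,0],"rot":[0,0,0]},{"slide":[-0.016,0,0],"rot":[0,0,0]},{"slide":[-0.02,0,0],"rot":[0,0,0]},{"slide":[-0.024,0,0],"rot":[0,0,0]},{"slide":[-0.027,0,0],"rot":[0,0,0]},{"slide":[-0.029,0,0],"rot":[0,0,0]},{"slide":[-0.03,0,0],"rot":[0,0,0]},{"slide":[-0.03,0,0],"rot":[0,0,0]}]'
```

```text
t: 4.4
tcp_pos: [0.6502, 0.0672, 0.1892]
tool_rot: [0.434, 0.558, -0.433, 0.559]
contact_force: [10.1, 0.9, -7.3]
grip_width: 0.0185
```

```bash
python3 -m creep '[{"slide":[-0.001,0,0],"rot":[0,0,0]},{"slide":[-0.002,0,0],"rot":[0,0,0]},{"slide":[-0.002,0,0],"rot":[0,0,0]}]';python3 -m creep '[{"slide":[-0.001,0,0],"rot":[0,0,0]},{"slide":[-0.002,0,0],"rot":[0,0,0]},{"slide":[-0.002,0,0],"rot":[0,0,0]}]'
```

```text
t: 4.7
tcp_pos: [0.65, 0.0671, 0.1894]
tool_rot: [0.434, 0.558, -0.433, 0.559]
contact_force: [14.4, 0.7, -13.4]
grip_width: 0.0187
t: 5.0
tcp_pos: [0.6499, 0.0671, 0.1896]
tool_rot: [0.434, 0.558, -0.433, 0.559]
contact_force: [18.6, 0.0, -20.8]
grip_width: 0.0184
```

The TCP has stopped rising while the force climbs, so the bolt seems to be at its stop. I'll ease off 2 mm and check by eye.

```bash
python3 -m creep '[{"slide":[0.002,0,0],"rot":[0,0,0]},{"slide":[0.002,0,0],"rot":[0,0,0]}]'
python3 - <<'E'
from rel import *
c=cam("side"); P=pts(c); im=c["image"]; np.savez("side2.npz",P=P,im=im)
a=cv2.resize(im[60:300,230:480,::-1],None,fx=2,fy=2);cv2.imwrite("pics/s2c.png",a)
# plan the arc in tool axes from now
s=robot.sense(); M=R.from_quat(s["tool_rot"]).as_matrix(); p=s["tcp_pos"][:2]; print(s["contact_force"],p)
for a in range(3,93,3):
    if a%36==3: b=a-3; t=np.radians(b); 
    rot=lambda th:np.array([[np.cos(th),np.sin(th)],[-np.sin(th),np.cos(th)]])
    A=rot(np.radians(a-3-(a-3)%36)); Mb=M.copy(); Mb[:2]=A@M[:2]
    d=rot(np.radians(a))@(p-H)-A@(p-H); print(a,(Mb.T@np.r_[d,0]).round(4),round(np.radians((a-3)%36+3),4))
E
```

```text
t: 5.2
tcp_pos: [0.65, 0.0671, 0.1894]
tool_rot: [0.434, 0.558, -0.433, 0.559]
contact_force: [13.9, -0.4, -14.2]
grip_width: 0.0187
[ 13.88084278   0.09525267 -14.15882114] [0.65000013 0.06707696]
3 [-0.     -0.0026  0.0077] 0.0524
6 [-0.     -0.0056  0.0153] 0.1047
9 [-0.     -0.009   0.0227] 0.1571
12 [-0.     -0.0128  0.0299] 0.2094
15 [-0.     -0.017   0.0369] 0.2618
18 [-0.     -0.0215  0.0437] 0.3142
21 [-0.     -0.0264  0.0503] 0.3665
24 [-0.     -0.0316  0.0565] 0.4189
27 [-0.     -0.0371  0.0625] 0.4712
30 [-0.0001 -0.0429  0.0682] 0.5236
33 [-0.0001 -0.0491  0.0736] 0.576
36 [-0.0001 -0.0555  0.0786] 0.6283
39 [-0.     -0.0026  0.0077] 0.0524
42 [-0.     -0.0056  0.0153] 0.1047
45 [-0.     -0.009   0.0227] 0.1571
48 [-0.     -0.0128  0.0299] 0.2094
51 [-0.     -0.017   0.0369] 0.2618
54 [-0.     -0.0215  0.0437] 0.3142
57 [-0.     -0.0264  0.0503] 0.3665
60 [-0.     -0.0316  0.0565] 0.4189
63 [-0.     -0.0371  0.0625] 0.4712
66 [-0.0001 -0.0429  0.0682] 0.5236
69 [-0.0001 -0.0491  0.0736] 0.576
72 [-0.0001 -0.0555  0.0786] 0.6283
75 [-0.     -0.0026  0.0077] 0.0524
78 [-0.     -0.0056  0.0153] 0.1047
81 [-0.     -0.009   0.0227] 0.1571
84 [-0.     -0.0128  0.0299] 0.2094
87 [-0.     -0.017   0.0369] 0.2618
90 [-0.     -0.0215  0.0437] 0.3142
```

View pics/s2c.png

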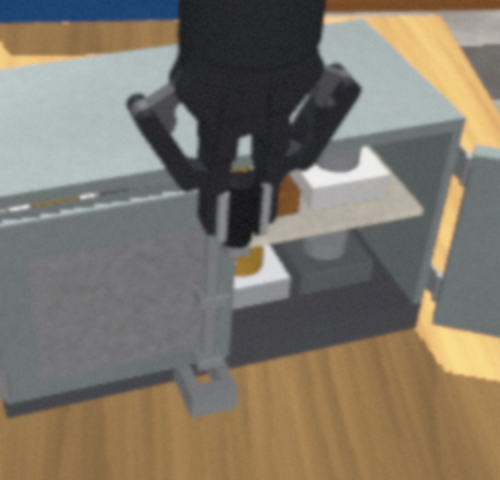

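The knob's bottom edge has risen about 32 crop px (16 image px), which matches about 30 mm, and the leaf is still shut. Now I'll swing it.

```bash
python3 -m creep '[{"slide":[0,-0.0026,0.0077],"rot":[0.052,0,0]},{"slide":[0,-0.0056,0.0153],"rot":[0.105,0,0]},{"slide":[0,-0.009,0.0227],"rot":[0.157,0,0]},{"slide":[0,-0.0128,0.03],"rot":[0.209,0,0]}]'; python3 -c "
from rel import *
rel([*K,.19],14.2-12)"
```

```text
t: 5.65
tcp_pos: [0.6447, 0.0344, 0.1893]
tool_rot: [0.49, 0.51, -0.49, 0.51]
contact_force: [11.8, -0.9, -14.2]
grip_width: 0.0185
slide [-0.0007  0.0056 -0.0329] rotx 0.0006 q [-0.122  0.273  1.604 -0.     1.265 -0.161] w 0.0185 tcp [0.6447 0.0344 0.1893] F [ 11.8  -0.9 -14.2]
```

```bash
python3 -m creep '[{"slide":[0,-0.0026,0.0077],"rot":[0.052,0,0]},{"slide":[0,-0.0056,0.0153],"rot":[0.105,0,0]},{"slide":[0,-0.009,0.0227],"rot":[0.157,0,0]},{"slide":[0,-0.0128,0.03],"rot":[0.209,0,0]},{"slide":[0,-0.017,0.037],"rot":[0.262,0,0]},{"slide":[0,-0.0215,0.0437],"rot":[0.314,0,0]},{"slide":[0,-0.0264,0.0503],"rot":[0.367,0,0]},{"slide":[0,-0.0316,0.0565],"rot":[0.419,0,0]},{"slide":[0,-0.0371,0.0625],"rot":[0.471,0,0]},{"slide":[0,-0.0429,0.0682],"rot":[0.524,0,0]},{"slide":[0,-0.0491,0.0736],"rot":[0.576,0,0]},{"slide":[0,-0.0555,0.0786],"rot":[0.628,0,0]}]'; python3 -c "
from rel import *
rel([*K,.19],14.2-48); p=robot.sense()['tcp_pos'][:2]-H; print(np.hypot(*p),np.degrees(np.arctan2(*p[::-1])))"
```

```text
t: 6.85
tcp_pos: [0.591, -0.0464, 0.1892]
tool_rot: [-0.623, -0.334, 0.625, -0.333]
contact_force: [6.2, -2.7, -12.8]
grip_width: 0.0185
slide [-0.001  -0.0151 -0.127 ] rotx 0.0002 q [-2.690e-01  1.560e-01  1.741e+00 -1.000e-03  1.248e+00  3.210e-01] w 0.0185 tcp [ 0.591  -0.0464  0.1892] F [  6.2  -2.7 -12.8]
0.15494201895964904 -51.48604516572183
```

```bash
python3 -m creep '[{"slide":[0,-0.0026,0.0077],"rot":[0.052,0,0]},{"slide":[0,-0.0056,0.0153],"rot":[0.105,0,0]},{"slide":[0,-0.009,0.0227],"rot":[0.157,0,0]},{"slide":[0,-0.0128,0.03],"rot":[0.209,0,0]},{"slide":[0,-0.017,0.037],"rot":[0.262,0,0]},{"slide":[0,-0.0215,0.0437],"rot":[0.314,0,0]},{"slide":[0,-0.0264,0.0503],"rot":[0.367,0,0]},{"slide":[0,-0.0316,0.0565],"rot":[0.419,0,0]},{"slide":[0,-0.0371,0.0625],"rot":[0.471,0,0]},{"slide":[0,-0.0429,0.0682],"rot":[0.524,0,0]},{"slide":[0,-0.0491,0.0736],"rot":[0.576,0,0]},{"slide":[0,-0.0555,0.0786],"rot":[0.628,0,0]}]'; python3 -m creep '[{"slide":[0,-0.0026,0.0077],"rot":[0.052,0,0]},{"slide":[0,-0.0056,0.0153],"rot":[0.105,0,0]},{"slide":[0,-0.0056,0.0153],"rot":[0.105,0,0]},{"slide":[0,-0.0056,0.0153],"rot":[0.105,0,0]}]'; python3 -c "
from rel import *
rel([*K,.19],14.2-90); p=robot.sense()['tcp_pos'][:2]-H; print(np.hypot(*p),np.degrees(np.arctan2(*p[::-1])))"
```

```text
t: 8.05
tcp_pos: [0.5002, -0.0794, 0.1891]
tool_rot: [-0.694, -0.126, 0.698, -0.123]
contact_force: [4.4, 2.3, -11.2]
grip_width: 0.0187
t: 8.45
tcp_pos: [0.4839, -0.079, 0.1891]
tool_rot: [-0.699, -0.091, 0.704, -0.087]
contact_force: [3.3, 4.5, -16.5]
grip_width: 0.0185
slide [-0.0013 -0.1007 -0.1964] rotx 0.0042 q [-3.940e-01 -8.800e-02  1.991e+00  1.000e-03  1.246e+00  9.240e-01] w 0.0185 tcp [ 0.4839 -0.079   0.1891] F [  3.3   4.5 -16.5]
0.15415527235487292 -93.93509366106473
```

```bash
python3 -m creep '[{"slide":[0,0,0],"rot":[0,0,0]},{"slide":[0,0,0],"rot":[0,0,0]},{"slide":[0,0,0],"rot":[0,0,0]},{"slide":[0,0,0],"rot":[0,0,0]},{"slide":[0,0,0],"rot":[0,0,0]},{"slide":[0,0,0],"rot":[0,0,0]}]' 0.3; python3 -m creep '[{"slide":[-0.01,0,0],"rot":[0,0,0]},{"slide":[-0.025,0,0],"rot":[0,0,0]},{"slide":[-0.045,0,0],"rot":[0,0,0]},{"slide":[-0.07,0,0],"rot":[0,0,0]},{"slide":[-0.1,0,0],"rot":[0,0,0]},{"slide":[-0.13,0,0],"rot":[0,0,0]},{"slide":[-0.15,0,0],"rot":[0,0,0]},{"slide":[-0.15,0,0],"rot":[0,0,0]},{"slide":[-0.15,0,0],"rot":[0,0,0]}]'
python3 - <<'E'
from rel import *
for n in("side","top"):
    c=cam(n); cv2.imwrite(f"pics/{n}3.png",c["image"][...,::-1]); P=pts(c); np.savez(f"{n}3.npz",P=P,im=c["image"])
    m=(c["image"].max(-1)<50)&(np.hypot(P[...,0]-.485,P[...,1]+.08)<.03)&(P[...,2]>.1)&(P[...,2]<.26)
    Q=P[m]; print(n,m.sum(),Q.mean(0) if len(Q) else "",np.percentile(Q[:,2],[3,97]) if len(Q) else "")
E
```

```text
t: 9.05
tcp_pos: [0.4866, -0.0808, 0.1936]
tool_rot: [0.702, 0.089, -0.701, 0.089]
contact_force: [-0.4, 0.5, 0.7]
grip_width: 0.0556
t: 9.95
tcp_pos: [0.4865, -0.0807, 0.3439]
tool_rot: [0.702, 0.089, -0.701, 0.089]
contact_force: [0.7, -0.7, -0.3]
grip_width: 0.0555
side 611 [ 0.48760182 -0.08831763  0.20861353] [0.18703067 0.22744317]
top 142 [ 0.48653709 -0.07341897  0.21636885] [0.18901939 0.22812537]
```

View pics/side3.png

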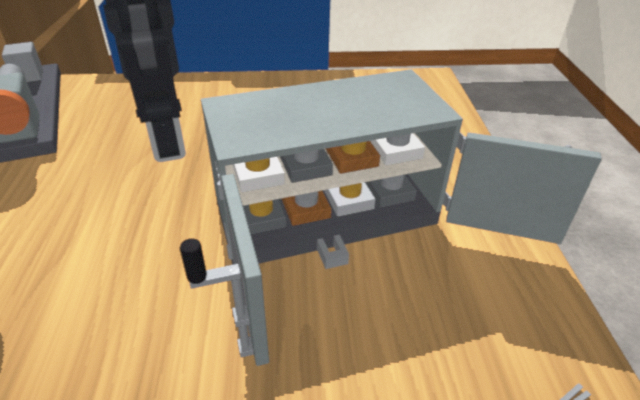

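View pics/top3.png

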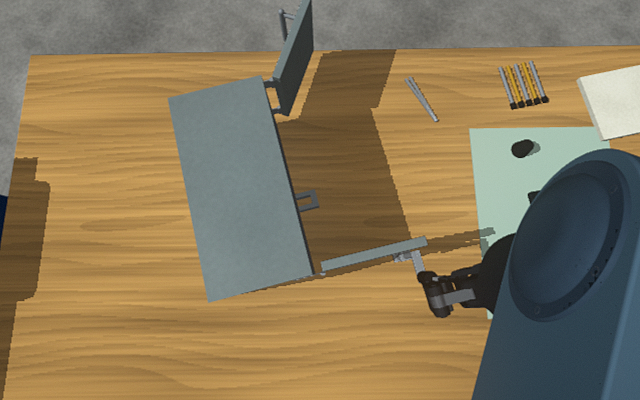

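The leaf stands at about 90° and the gripper is clear: knob at (193,262) in the side view, leaf edge from (315,268) to (425,240) in the top view. The knob heights suggest a rise of only about 26 mm, so I'll check them against the leaf top within each picture.

Run:
```python
from g import *
def f(n,k,deg):
    z=np.load(f"{n}{k}.npz");P=z["P"];im=z["im"];th=np.radians(deg)
    A=np.array([[np.cos(th),-np.sin(th)],[np.sin(th),np.cos(th)]]) # rotate back ccw
    q=(P[...,:2]-H)@A.T; a=q@lx; b=q@ly; Z=P[...,2]
    zz=(Z>.1)&(Z<.26)
    k_=zz&(np.hypot(a+.045,b+.148)<.014)&(im.max(-1)<60)
    K_=Z[k_]; leaf=Z[zz&(a>.002)&(a<.014)&(b<-.06)&(b>-.14)&(Z>.17)]
    cab=Z[(np.hypot(P[...,0]-.6377,P[...,1]-.2103)<.05)&(Z>.15)&(Z<.25)]
    print(n,k,"knob N",len(K_),"top",np.percentile(K_,[50,80,90,97,99]).round(4),"leaf",len(leaf),np.percentile(leaf,[50,75,90]).round(4) if len(leaf) else "", "cab",np.median(cab).round(4))
    hz=np.histogram(K_,np.arange(.14,.25,.004));print(hz[0])
for n in("side","top"):
    f(n,0,0); f(n,3,90.5)
```

```text
side 0 knob N 495 top [0.1856 0.2002 0.201  0.2016 0.2018] leaf 381 [0.1894 0.1901 0.1951] cab 0.2004
[  0   0   0   0  13  38  32  39  34  41  33  43  39  34  47 102   0   0
   0   0   0   0   0   0   0   0   0]
side 3 knob N 760 top [0.2139 0.2268 0.2275 0.228  0.2283] leaf 579 [0.1893 0.1898 0.1902] cab 0.2004
[  0   0   0   0   0   0   0   0   0   0   0  31  56  48  56  52  54  55
  59  55  62 208  24   0   0   0   0]
top 0 knob N 177 top [0.1997 0.2012 0.2017 0.2024 0.203 ] leaf 373 [0.1892 0.1898 0.1904] cab 0.2002
[ 0  0  2  1  3  6  5  8  3  9  5  7  8  7 31 82  0  0  0  0  0  0  0  0
  0  0  0]
top 3 knob N 149 top [0.2251 0.2271 0.2275 0.2281 0.2283] leaf 400 [0.1891 0.1896 0.1903] cab 0.2002
[ 0  0  0  0  0  0  0  0  0  0  0  4  8  8  8  8  9  7  5 10  4 70  8  0
  0  0  0]
```

Run:
```python
from g import *
c=cam("top");P=pts(c);Z=P[...,2]
q=P[(Z>.184)&(Z<.194)&(P[...,1]<.05)&(P[...,1]>-.105)&(abs(P[...,0]-.47)<.08)][:,:2]
d=np.linalg.svd(q-q.mean(0),full_matrices=False)[2][0]; d=d if d[1]<0 else -d
print(len(q),"leaf az",np.degrees(np.arctan2(d[1],d[0])),"opening",14.2-np.degrees(np.arctan2(d[1],d[0])))
s=robot.sense();print(s["t"],s["contact_force"].round(1));robot.close_job()
```

```text
969 leaf az -78.93889420341023 opening 93.13889420341023
10.1 [ 0.1 -0.1 -0.4]
the job is handed in; nothing more can be done
```

I gripped the bolt knob, lifted the bolt to its stop with the leaf still shut, then swung the leaf open to about a right angle. I released the knob, backed the gripper 150 mm straight up and handed the job in at about 10 s.

Last checks:
- **Bolt:** the knob stopped rising as the force climbed to about 20 N, and I eased off before swinging. After release its top measured about 0.227 m, which matches fully up (0.197 + 0.030). The rise itself measured only 26–27 mm, because the knob's top started about 3.5 mm higher than the given fully-down height. I took that as the bolt not starting fully down. Leaf and cabinet heights in the same pictures read true.
- **Leaf:** the tool's arc gave an opening of about 91°, while a line fitted to the leaf's top edge in the camera gave about 93°.
- **Contact:** the gripper was clear of everything, with force near zero. The largest force I saw on any axis was about 21 N.

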